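# Clamp a flow cell in the bench screw press

## Task

Slide the flow cell, which lies crooked on the bed of the screw press, home flat on the bed so that it is square against the long side stop and the two end lugs. Then wind the crank clockwise until the rubber foot just touches the cell, give it a further quarter of a turn to squeeze the gaskets, no more, and let go. Do not disturb the other things on the bench.

Things in the scene. Friction and masses are not known exactly. Their poses are not given: they have to be found in the camera images.
- cell_mid (a point): the flow cell: a sandwich of two aluminium plates, black gaskets and a white body, 170 mm long (x), 56 wide (y), 45 high, about 0.55 kg, lying loose and flat on the press bed, partly under the foot. Two hose barbs, one over the other, stick out 16 mm from the middle of its far (+x) end; near end and sides are plain. Point at its centre, 22.5 mm above the bed; axes along the cell.
- seat (a point): where the cell's centre is when the cell is fully home: on the screw axis, 22.5 mm above the bed top, which is 30 mm above the bench. Axes are the press's: x from the open loading side away from the robot, y left, z up; the home cell's axes match them. The bed is a flat steel plate from x = -170 to +100 mm, y = -90 to +90 mm from here.
- side_stop (a point): middle of the upper edge of the long side stop's face: a steel bar on the bed, left of the cell. Its face looks to the press's -y, 28 mm left of the screw axis, and runs from 28 mm before the axis to 72 mm beyond it; 22 mm high. Press axes.
- end_lugs (a point): point midway between the two end lugs at their upper edge: steel blocks on the bed at the far end, faces looking to the press's -x, 85 mm beyond the screw axis, at 15 to 28 mm either side of the middle, 32 mm high. The cell's barbs go between them. Press axes.
- crosshead (a point): centre of the grey crosshead over the cell, which holds the screw: 44 mm deep (press x), 250 mm wide (y), 37 mm high (underside 119 mm above the bed). It stands on two pillars 22 mm thick at 106 mm left and right of the screw axis. Press axes.
- foot_face (a point): centre of the underside of the press foot, a rubber-faced plate 80 x 50 mm on the end of the screw that does not turn; 92.6 mm above the bench with the crank joint at 0. It is sprung on the screw: once it touches, it gives with about 20 N per mm.
- crank (a joint): turn of the crank about the upright screw axis, rad. 0: foot fully up, crank arm pointing to the press's -x. Clockwise from above is positive and lowers foot, crank and handle by 8 mm a turn. The foot is 17.6 mm above the seated cell at 0, so it touches at 13.82 rad (2.2 turns). The screw stays where it is left; turning takes about 1.5 N at the handle, 2 to 3 N under load.
- handle_mid (a point): the upright black handle on the end of the crank, 26 mm in diameter, 55 mm long, that revolves freely on its spindle, 65 mm from the screw axis; point on its axis 30 mm above its lower end (26 mm below its top), under which lies the crank arm.
- crank_axis (a point): point on the screw axis at the height of handle_mid; moves down with the screw. The crank's steel hub below it is 34 mm in diameter.
- spanner: bystander: open-ended spanner, 200 mm long, flat on the bench to the right of the press; leave alone
- spare_plate: bystander: spare aluminium end plate, 130 x 56 x 7 mm, flat on the bench left of the press; leave alone
- reagent: bystander: white plastic bottle, 150 mm high, 68 mm in diameter, left of the press; leave alone
- jar: bystander: amber glass jar, 90 mm high, 72 mm in diameter, right of the press; leave alone
- beaker: bystander: empty glass beaker, 120 mm high, 90 mm in diameter, on the left of the bench; leave alone
- brush: bystander: brush, 190 mm long, on the right of the bench; leave alone
- tub: bystander: white plastic bowl, 85 mm high, 110 mm in diameter, on the right of the bench; leave alone
Things that resemble listed ones, but are neither listed nor needed, are in the scene too. What is shaped like the part that bears cell_mid but green or pink is not meant.

How it is judged:
On the way, in this order (a step that is already met when the one before it is completed fails the run):
1. the cell lies flat on the bed, square against the side stop and both end lugs, the foot still clear of it (x of cell_mid in the frame of seat between -0.003 and 0.003 m and y of cell_mid in the frame of seat between -0.003 and 0.003 m and z of cell_mid in the frame of seat between -0.003 and 0.003 m and angle between the x axis of cell_mid and the x axis of seat, either way round below 0.035 rad and angle between cell_mid's own z axis and vertical below 0.03 rad and value of joint crank below 13.3 rad), for 0.2 s.
2. the foot has been wound down onto the cell, which is still home (x of cell_mid in the frame of seat between -0.003 and 0.003 m and y of cell_mid in the frame of seat between -0.003 and 0.003 m and z of cell_mid in the frame of seat between -0.003 and 0.003 m and angle between the x axis of cell_mid and the x axis of seat, either way round below 0.035 rad and angle between cell_mid's own z axis and vertical below 0.03 rad and contact force between foot and cell above 2 N), for 0.1 s.
At the end, for the whole second after the job is handed in: The cell lies flat on the bed within 3 mm and 2 degrees of home against the side stop and end lugs; the crank rests a quarter turn (90 degrees, within 20) past first contact, at 15.04 to 15.74 rad; the foot presses on the cell; all at rest (x of cell_mid in the frame of seat between -0.003 and 0.003 m and y of cell_mid in the frame of seat between -0.003 and 0.003 m and z of cell_mid in the frame of seat between -0.003 and 0.003 m and angle between the x axis of cell_mid and the x axis of seat, either way round below 0.035 rad and angle between cell_mid's own z axis and vertical below 0.03 rad and value of joint crank between 15.04 and 15.74 rad and contact force between foot and cell above 12 N and velocity of joint crank between -0.05 and 0.05 rad/s and linear speed of cell below 0.01 m/s); the robot touches nothing.
It fails at once if the crank is wound more than 130 degrees past contact (over-tightened) (value of joint crank above 16.1 rad).
It fails at once if a bystander is pushed more than 20 mm or knocked over (distance of any of spanner, spare_plate, reagent, jar, beaker, brush, tub from where it was at the start of the episode above 0.02 m or angle between any of reagent, jar, beaker, tub's own z axis and vertical above 0.5 rad).
It also fails if it takes over 67 s, if anything falls off the work surface, if the arm or the gripper's body presses on something with over 40 N, if the wrist force passes 120 N, or if a joint passes its speed limit or range.

## Robot

A 6-joint arm with a two-finger parallel gripper is mounted at the origin on the work surface. World frame = base frame: x ahead of the robot, y to its left, z up, the work surface at z = 0. Lengths are in m, angles in rad, forces in N, time in s.
With the tool pointing down it reaches from about 0.425 to 0.925 m from the base axis. Payload 12.5 kg.
Tool frame: the origin (TCP) lies midway between the tips of the shut fingers; the grasp point (between the pads) lies 19 mm behind it (r.grip_depth is the distance from the TCP to the grasp point, in m); z points along the fingers, y is the line along which they close (so a half turn about z gives the same grasp; the last joint's range is limited). The gripper opens to 85 mm and grips with 20 to 120 N. Pads are 22 mm wide; open, the fingers measure 114 mm over their backs; the gripper's body (76 mm by 85 mm) begins 54 mm behind the grasp point. The pads swing forward as they close: fully open they stand 13 mm farther back than shut.
Start: joints at [1.002, 0.491, 1.559, -0, 1.092, -0.106], TCP at [0.279, 0.559, 0.231] pointing down, gripper open.
Joint ranges: [-3.1, 3.1], [-0.84, 2.19], [0.05, 2.79], [-1.13, 4.28], [0.06, 2.93], [-2.69, 2.69]. Speed limits (rad/s): [2.22, 2.22, 2.79, 3.14, 3.14, 3.14].

## Interface

Orientations are given as [roll, pitch, yaw] about the fixed x, y, z axes, in that order (R = Rz(yaw) Ry(pitch) Rx(roll)).
In Python, from station import r gives the robot as it stands. The module is installed in compiled form; this text tells all that it offers.
- The arm moves only by the shell command python3 -m handwheel 'ROWS' [OPENING]. ROWS is JSON, a list of rows, each a list of 2 entries, a list of its own where there are three numbers: the shift along the tool's x, y, z in mm, then the turn about the tool's z in degrees. A call has 1 to 10 rows; each row is the pose to reach, as a shift and turn from the pose commanded when the call began, along the tool's axes at that moment; what a row does not reach only later rows make up. A row lasts 1/12 s, in which the tool goes at most 41.7 mm and 7.16 degrees, less where a joint would pass 70% of its speed; a pose out of reach is approached as far as the arm can. A call with a gripper value outside its range is refused whole. OPENING is the finger opening in mm, from 0 to 85.4, set as the call begins (- or left out, the last holds). The fingers move at their own pace and stop on an object; the grip force is fixed at half the most. Time passes only in rows, so rows that repeat a pose let the fingers close. It gives the time, the measured TCP pose, the force, the opening and the grip force at its end, in the units of the state.
- r.read_state(): the state, without advancing time (a new reading comes with each control period).
- r.snapshot(name): name is "scene" or "side" or "wrist"; returns the picture (420x560x3 uint8, red, green, blue); there is no depth.
- r.calibration(name): a dict with "K" (3x3 intrinsics, pixels), "cam_to_world" (4x4, takes a point from camera to world coordinates). Camera axes: x right, y down, z forward; pixel columns grow to the right and rows downward; lengths in m; the calibration is good to about 2 mm. A picture is of the moment at which its call begins: read the wrist's pose just before it. calibration takes no time and is no camera call; for the wrist camera it gives the pose at the moment of the call.
- r.finish_job(): hands the job in; it is judged then, once.
Trained networks look in the newest picture that a camera, given by its name, has taken for a name from the list of things; names that differ only in an ending like _2 or _b are one class to them, and where a whole thing is asked for, a point or a joint stands for the part that bears it (a point fixed in the world has none). Each returns a list of dicts, best first, with "p" (0 to 1); they miss things now and then, are a little off and sometimes report something else, mostly with a low value. They report only what shows in the picture. A call takes as long as a camera call. They do not tell look-alikes from the thing itself.
- r.spot_in(target, camera): "bbox" ([centre column, centre row, width, height] in pixels, round what is visible of it).
- r.cut_out(target, camera): "region" (420x560 bool, what is visible of it) and "bbox" ([centre column, centre row, width, height] in pixels, round what is visible of it).
The state is a dict: "clock": time; "qpos": joint angles; "joint_vel": joint speeds; "tau": joint torques, N m; "tcp_pos": TCP position; "ee_rot": TCP orientation; "contact_force": force on the tool from outside, world axes, zero at the start; "wrist_torque": the same for the moment, N m; "finger_gap": finger opening in m; "finger_force": force on a finger pad.
Only numpy, scipy, OpenCV 4.12 (cv2) and the standard library are available. Lean on these libraries where they do the work, as an engineer would, in place of code of your own. Each camera call takes 0.05 s, during which the arm holds its last target. There are 200 camera calls.

## Working session

There is one attempt and no reset: what is moved stays moved. The work goes in short steps, Python scripts to look and compute and a shell command to move; the robot and the scene stay as the last step left them, time stands still between calls to the robot, and variables do not carry over. Pictures are saved under pics/ and viewed, at most 11 in all, crops included, and the job is handed in when it is done.

```bash
mkdir -p pics; cat > h.py <<'E'
import numpy as np,cv2
from station import r
def cal(c):
    d=r.calibration(c);return np.array(d["K"]),np.array(d["cam_to_world"])
def ray(c,uv,z):
    K,T=cal(c);d=T[:3,:3]@np.linalg.solve(K,[uv[0],uv[1],1.]);o=T[:3,3]
    return o+d*(z-o[2])/d[2]
def proj(c,p):
    K,T=cal(c);q=K@(T[:3,:3].T@(np.array(p)-T[:3,3]));return q[:2]/q[2]
def save(n,im,s=1): cv2.imwrite('pics/'+n,cv2.resize(im[:,:,::-1],None,fx=s,fy=s))
E
python3 - <<'E'
from h import *
a=r.snapshot("scene");b=r.snapshot("side")
save('scene.png',a,1.4);save('side.png',b,1.4)
for c in("scene","side"):
  print(cal(c)[1].round(3).tolist())
  for t in("cell_mid","crosshead","foot_face","crank","handle_mid","side_stop","end_lugs"):
    try: print(c,t,[(np.round(x["bbox"]).tolist(),round(x["p"],2)) for x in r.spot_in(t,c)][:4])
    except Exception as e: print(t,e)
print(r.read_state()["clock"])
E
```

```text
[[-0.527, 0.711, -0.466, 1.073], [0.85, 0.438, -0.294, 0.341], [-0.005, -0.551, -0.835, 1.161], [0.0, 0.0, 0.0, 1.0]]
scene cell_mid [([276.0, 165.0, 39.0, 42.0], 0.87), ([367.0, 306.0, 59.0, 60.0], 0.74), ([253.0, 225.0, 47.0, 50.0], 0.73), ([374.0, 232.0, 34.0, 54.0], 0.6)]
scene crosshead [([254.0, 240.0, 114.0, 106.0], 0.81), ([161.0, 194.0, 32.0, 33.0], 0.66), ([251.0, 225.0, 48.0, 52.0], 0.26)]
scene foot_face [([242.0, 240.0, 21.0, 20.0], 0.56)]
scene crank []
scene handle_mid [([430.0, 268.0, 43.0, 46.0], 0.22)]
scene side_stop [([255.0, 240.0, 112.0, 106.0], 0.97)]
scene end_lugs []
[[0.938, -0.271, 0.216, 0.296], [-0.346, -0.705, 0.619, -0.672], [-0.016, -0.656, -0.755, 0.97], [0.0, 0.0, 0.0, 1.0]]
side cell_mid [([276.0, 164.0, 19.0, 40.0], 0.97), ([225.0, 309.0, 69.0, 43.0], 0.94), ([306.0, 257.0, 56.0, 28.0], 0.74), ([219.0, 198.0, 61.0, 33.0], 0.59)]
side crosshead [([313.0, 234.0, 117.0, 138.0], 0.87), ([324.0, 171.0, 8.0, 14.0], 0.47)]
side foot_face [([317.0, 233.0, 18.0, 15.0], 0.65), ([312.0, 232.0, 121.0, 144.0], 0.29)]
side crank [([326.0, 183.0, 15.0, 49.0], 0.72)]
side handle_mid [([325.0, 171.0, 11.0, 18.0], 0.55), ([313.0, 235.0, 120.0, 144.0], 0.49)]
side side_stop [([314.0, 230.0, 121.0, 144.0], 0.94)]
side end_lugs [([310.0, 235.0, 117.0, 144.0], 0.73)]
0.8
```

View pics/scene.png

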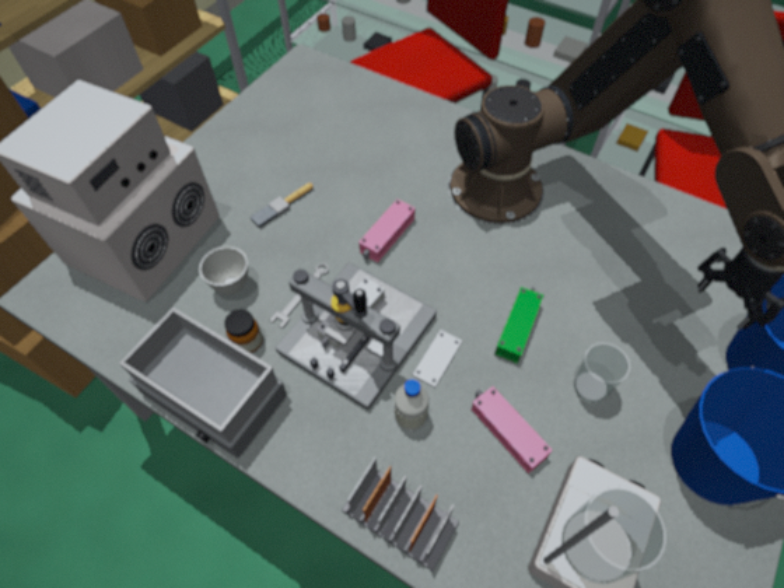

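View pics/side.png

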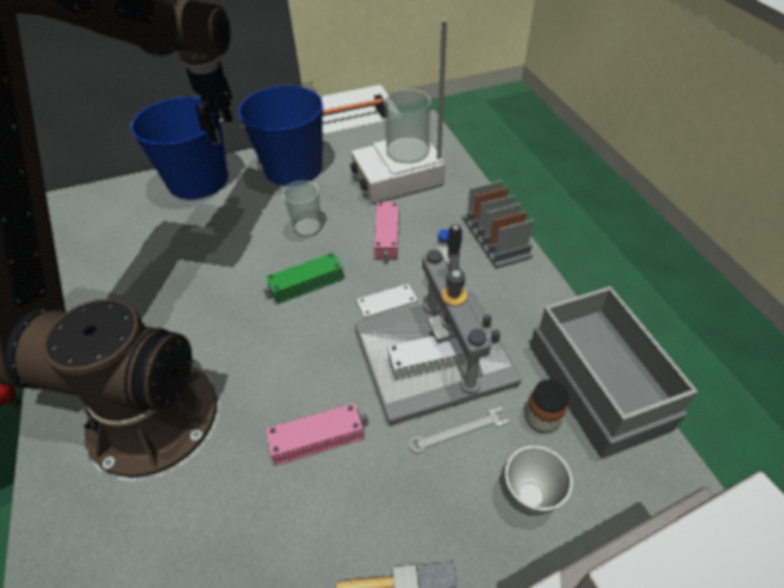

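The scene view shows the press (bed corners about (278,348), (437,312), (368,402)) with the cell entering from the robot side. The side view shows the white/aluminium cell at (425,355), the handle at (455,240), and the pink and green look-alikes well away from the press.

```bash
python3 - <<'E'
from h import *
for c,u in(("scene",(278,348)),("scene",(437,312)),("scene",(368,402)),("side",(388,412)),("side",(518,378)),("side",(357,323))):
  print(c,u,ray(c,np.array(u)/1.4,0.03).round(3))
# pillar tops / crosshead z=.186 ; triangulate handle top
def tri(u,v):
  A=[];b=[]
  for c,p in(("scene",u),("side",v)):
    K,T=cal(c);d=T[:3,:3]@np.linalg.solve(K,[p[0]/1.4,p[1]/1.4,1]);d/=np.linalg.norm(d);P=np.eye(3)-np.outer(d,d);A.append(P);b.append(P@T[:3,3])
  return np.linalg.lstsq(np.vstack(A),np.hstack(b),rcond=None)[0].round(3)
print("handle top",tri((359,291),(455,229)),"hub",tri((341,285),(456,273)))
print("pillarA",tri((301,277),(478,336)),"pillarB",tri((388,327),(434,257)))
print(r.read_state()["tcp_pos"],r.read_state()["ee_rot"],cal("wrist"))
E
```

```text
scene (278, 348) [ 0.704 -0.186  0.03 ]
scene (437, 312) [0.441 0.065 0.03 ]
scene (368, 402) [0.706 0.051 0.03 ]
side (388, 412) [ 0.434 -0.171  0.03 ]
side (518, 378) [ 0.702 -0.192  0.03 ]
side (357, 323) [0.442 0.057 0.03 ]
handle top [ 0.628 -0.009  0.3  ] hub [ 0.608 -0.066  0.248]
pillarA [ 0.606 -0.172  0.192] pillarB [0.61  0.04  0.189]
[0.27902701 0.55926682 0.23135814] [3.14145893e+00 8.76875974e-06 2.67877324e+00] (array([[354.16087168,   0.        , 283.65942677],
       [  0.        , 354.16087168, 209.64499352],
       [  0.        ,   0.        ,   1.        ]]), array([[ 4.47324697e-01,  8.63092983e-01,  2.34459202e-01,
         2.19449305e-01],
       [ 8.94371355e-01, -4.31886369e-01, -1.16507695e-01,
         5.88917418e-01],
       [ 7.02759527e-04,  2.61810363e-01, -9.65119081e-01,
         3.73290974e-01],
       [ 0.00000000e+00,  0.00000000e+00,  0.00000000e+00,
         1.00000000e+00]]))
```

```bash
python3 -m handwheel '[[[0,0,-100],0],[[0,0,-100],0],[[0,0,-100],0],[[-438,-475,-110],-26.5],[[-438,-475,-110],-26.5],[[-438,-475,-110],-26.5],[[-438,-475,-110],-26.5],[[-438,-475,-110],-26.5],[[-438,-475,-110],-26.5],[[-438,-475,-110],-26.5]]' | tail -c 600
python3 -c "
from h import *
s=r.read_state();t=s['tcp_pos'];print(t,s['ee_rot'],s['clock'])
d=np.array([.46,-.064,.33])-t;y=s['ee_rot'][2];print('tool',d@[np.cos(y),np.sin(y),0]*1000,d@[np.sin(y),-np.cos(y),0]*1000,-d[2]*1000,'turn',np.degrees(y-np.pi))"
```

```text
clock: 1.63
tcp_pos: [0.3599, 0.2784, 0.336]
ee_rot: [3.141, 0.001, -3.141]
contact_force: [1.1, 0.4, 0.6]
finger_gap: 0.0855
finger_force: 0.0
[0.35985043 0.27842927 0.33604582] [ 3.14126074e+00  6.16802987e-04 -3.14140141e+00] 1.6333
tool -100.08408355427119 -342.44841481341325 6.045818437843797 turn -359.9890424598229
```

```bash
python3 -m handwheel '[[[-100,-342,0],0],[[-100,-342,0],0],[[-100,-342,0],0],[[-100,-342,0],0],[[-100,-342,0],0],[[-100,-342,0],0],[[-100,-342,0],0],[[-100,-342,0],0],[[-100,-342,0],0],[[-100,-342,0],0]]' | head -3
python3 - <<'E'
from h import *
a=r.snapshot("wrist");save('w1.png',a,1.4);print(r.read_state()["tcp_pos"])
K,T=cal("wrist");np.savez('w1.npz',K=K,T=T)
for t in("cell_mid","crosshead","foot_face","crank","handle_mid"):
    print(t,[(np.round(x["bbox"]).tolist(),round(x["p"],2)) for x in r.spot_in(t,"wrist")][:3])
E
```

```text
clock: 2.47
tcp_pos: [0.4608, -0.0655, 0.3355]
ee_rot: [-3.141, 0.0, 3.137]
[ 0.46010388 -0.06363713  0.33551221]
cell_mid [([265.0, 239.0, 57.0, 131.0], 0.89), ([527.0, 82.0, 65.0, 162.0], 0.89), ([527.0, 257.0, 66.0, 66.0], 0.59)]
crosshead [([284.0, 257.0, 250.0, 232.0], 0.9)]
foot_face [([284.0, 288.0, 46.0, 41.0], 0.97)]
crank [([281.0, 361.0, 37.0, 19.0], 0.87)]
handle_mid []
```

View pics/w1.png

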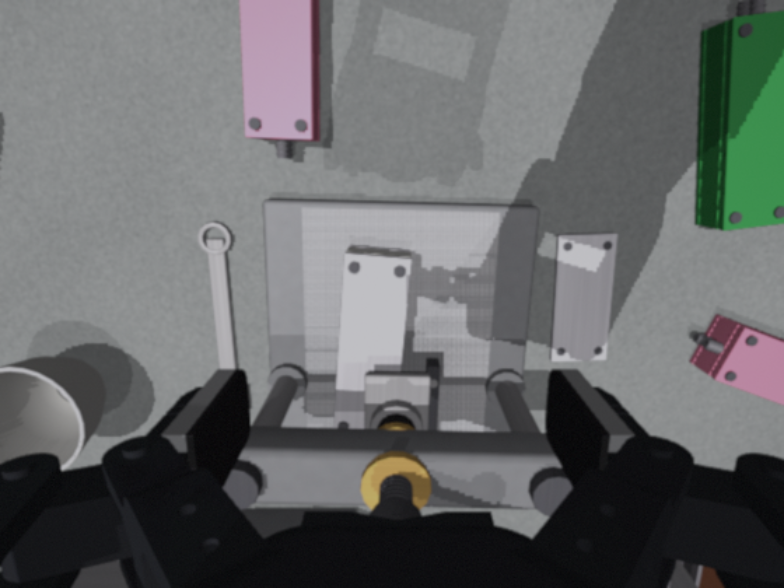

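The wrist view shows the bed top edge from (265,201) to (537,207). The cell's near top edge runs (346,253) to (411,257) and its left edge goes down to (337,388). The foot plate is at about (397,400), and the side stop is just right of it at (435,370).

```bash
python3 - <<'E'
from h import *
for n,u,z in(("bedL",(266,202),.03),("bedR",(537,208),.03),("bedL2",(270,370),.03),("bedR2",(528,370),.03),("inL",(303,208),.03),("inR",(500,208),.03),("cNL",(346,254),.075),("cNR",(411,258),.075),("cL2",(337,388),.075),("cR2",(404,365),.075),("chL",(250,430),.186),("chNear z149 ",(350,430),.149),("pilL",(243,484),.19),("pilR",(552,488),.19),("hub",(398,497),.22),("stop",(433,360),.052)):
  print(n,ray("wrist",np.array(u)/1.4,z).round(4))
for z in (.09,.095,.105): print(z,[ray("wrist",np.array(u)/1.4,z).round(4)[:2] for u in((365,373),(430,373))])
E
```

```text
bedL [ 0.4303 -0.1772  0.03  ]
bedR [0.4356 0.0648 0.03  ]
bedL2 [ 0.5923 -0.1845  0.03  ]
bedR2 [0.5923 0.0676 0.03  ]
inL [ 0.4356 -0.1445  0.03  ]
inR [0.4356 0.0317 0.03  ]
cNL [ 0.4688 -0.1025  0.075 ]
cNR [ 0.4722 -0.0489  0.075 ]
cL2 [ 0.5895 -0.1137  0.075 ]
cR2 [ 0.5675 -0.0543  0.075 ]
chL [ 0.5656 -0.1575  0.186 ]
chNear z149  [ 0.5876 -0.0954  0.149 ]
pilL [ 0.6039 -0.164   0.19  ]
pilR [0.6072 0.0439 0.19  ]
hub [ 0.5911 -0.06    0.22  ]
stop [ 0.5725 -0.0272  0.052 ]
0.09 [array([ 0.5683, -0.0876]), array([ 0.5684, -0.0325])]
0.095 [array([ 0.5661, -0.0872]), array([ 0.5661, -0.0329])]
0.105 [array([ 0.5616, -0.0866]), array([ 0.5616, -0.0336])]
```

```bash
python3 -m handwheel '[[[-22,-13,0],4.5],[[-22,-13,150],4.5],[[-22,-13,200],4.5],[[-22,-13,200],4.5],[[-22,-13,200],4.5],[[-22,-13,200],4.5],[[-22,-13,200],4.5]]' 85 | head -4
python3 - <<'E'
from h import *
a=r.snapshot("wrist");save('w2.png',a,1.4);s=r.read_state();print(s["tcp_pos"],s["ee_rot"])
K,T=cal("wrist");np.savez('w2.npz',K=K,T=T)
E
```

```text
clock: 3.35
tcp_pos: [0.4794, -0.0732, 0.1311]
ee_rot: [3.14, -0.008, 3.064]
contact_force: [-0.2, 0.7, 0.3]
[ 0.48076864 -0.0736313   0.13416786] [ 3.14036458 -0.00521892  3.06408457]
```

View pics/w2.png

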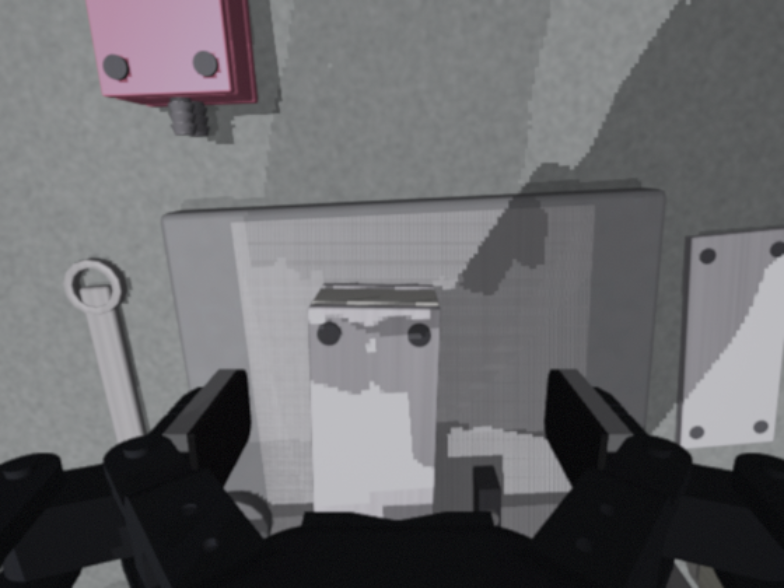

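The cell's near top edge is level in the picture, from (309,306) to (438,306), so the tool yaw matches the cell. The bed's near edge runs (165,213) to (663,190). The side stop's near end is at (487,470).

```bash
python3 - <<'E'
from h import *
P={}
for n,u,z in(("bedL",(165,214),.03),("bedR",(663,191),.03),("inL",(232,222),.03),("inR",(594,206),.03),("cNL",(309,306),.075),("cNR",(438,306),.075),("cL2",(313,510),.075),("cR2",(433,510),.075),("stopTL",(475,467),.052),("stopTR",(495,467),.052)):
  P[n]=ray("wrist",np.array(u)/1.4,z); print(n,P[n].round(4))
d=P["inR"]-P["inL"];print("press yaw",np.degrees(np.arctan2(-d[0],d[1])),"bed mid",(P["bedL"]+P["bedR"])/2)
s=r.read_state();print(s["tcp_pos"],s["ee_rot"])
E
```

```text
bedL [ 0.4311 -0.1842  0.03  ]
bedR [0.4392 0.0601 0.03  ]
inL [ 0.4376 -0.1519  0.03  ]
inR [0.4438 0.0267 0.03  ]
cNL [ 0.4711 -0.1101  0.075 ]
cNR [ 0.4754 -0.0557  0.075 ]
cL2 [ 0.5716 -0.1207  0.075 ]
cR2 [ 0.5762 -0.0638  0.075 ]
stopTL [ 0.5703 -0.0401  0.052 ]
stopTR [ 0.5712 -0.0298  0.052 ]
press yaw -1.9976154603796217 bed mid [ 0.43512644 -0.06203926  0.03      ]
[ 0.48076864 -0.0736313   0.13416786] [ 3.14036458 -0.00521892  3.06408457]
```

```bash
python3 -m handwheel '[[[-5,-9,0],0],[[-5,-9,60],0],[[-5,-9,98],0],[[-5,-9,98],0],[[-5,-9,98],0],[[-5,-9,98],0]]' 85 | head -5
python3 -m handwheel '[[[0,0,0],0],[[0,0,0],0],[[0,0,0],0],[[0,0,0],0],[[0,0,0],0],[[0,0,0],0]]' 30
```

```text
clock: 3.9
tcp_pos: [0.4875, -0.0847, 0.0395]
ee_rot: [-3.141, 0.002, 3.063]
contact_force: [0.1, 0.5, -0.1]
finger_gap: 0.0848
clock: 4.4
tcp_pos: [0.4871, -0.0845, 0.0399]
ee_rot: [-3.141, 0.004, 3.062]
contact_force: [-1.5, -0.2, 13.3]
finger_gap: 0.0551
finger_force: 61.8
```

```bash
python3 -m handwheel '[[[-4,4,0],-0.5],[[-8,8,0],-1],[[-12,11,0],-1.7],[[-16,14,0],-2.3],[[-19,17,0],-2.8],[[-19,17,0],-2.8],[[-19,17,0],-2.8]]'
python3 - <<'E'
from h import *
a=r.snapshot("wrist");save('w3.png',a,1.4);s=r.read_state();print(s["tcp_pos"],s["ee_rot"],s["contact_force"])
E
```

```text
clock: 4.98
tcp_pos: [0.5073, -0.0688, 0.0399]
ee_rot: [-3.141, 0.003, 3.112]
contact_force: [-2.7, 1.0, 12.7]
finger_gap: 0.0551
finger_force: 61.9
[ 0.50724132 -0.06874784  0.0399185 ] [-3.14092316  0.00320663  3.11193066] [-2.67332556  2.30329597 12.78871595]
```

View pics/w3.png

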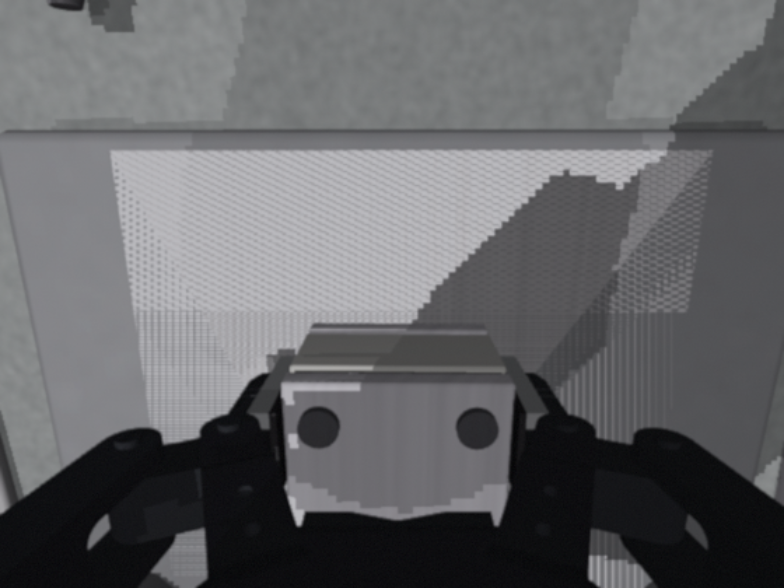

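The bed's near edge is level at row 150 ((111,150) to (712,150)) and the cell's near edge is also level ((283,380) to (512,380)), so the cell is now square to the press. It is still slightly right of home, judging by the column midpoints.

```bash
python3 - <<'E'
from h import *
s=r.read_state();t=s["tcp_pos"];y=s["ee_rot"][2];X=np.array([np.cos(y),np.sin(y)]);Y=np.array([np.sin(y),-np.cos(y)])
for n,u,z in(("inL",(111,150),.03),("inR",(712,150),.03),("bedL",(3,131),.028),("cL",(283,380),.075),("cR",(512,380),.075),("cbL",(312,325),.032),("cbR",(487,325),.032)):
  p=ray("wrist",np.array(u)/1.4,z);d=(p-t)[:2];print(n,p.round(4),"tool",(d@X).round(4),(d@Y).round(4))
E
```

```text
inL [ 0.4357 -0.1506  0.03  ] tool 0.0691 -0.0839
inR [0.4411 0.0259 0.03  ] tool 0.0689 0.0927
bedL [ 0.4293 -0.1825  0.028 ] tool 0.0746 -0.116
cL [ 0.4898 -0.0949  0.075 ] tool 0.0167 -0.0267
cR [ 0.4914 -0.0413  0.075 ] tool 0.0166 0.027
cbL [ 0.491  -0.0953  0.032 ] tool 0.0155 -0.027
cbR [ 0.4927 -0.0396  0.032 ] tool 0.0154 0.0287
```

```bash
python3 -m handwheel '[[[-4,2,-1],0],[[-8,3,-1],0],[[-12,3.5,-1],0],[[-16,3.5,-1],0],[[-20,3.5,-1],0],[[-23,3.5,-1],0],[[-23,3.5,-1],0],[[-23,3.5,-1],0]]'
python3 -m handwheel '[[[0,0.7,0],0],[[0,1.4,0],0],[[0,1.4,0],0]]'
```

```text
clock: 5.7
tcp_pos: [0.5297, -0.0657, 0.0399]
ee_rot: [-3.141, 0.001, 3.112]
contact_force: [-6.2, 0.6, 10.9]
finger_gap: 0.055
finger_force: 65.2
clock: 5.95
tcp_pos: [0.5301, -0.0649, 0.0399]
ee_rot: [-3.141, 0.002, 3.111]
contact_force: [-4.9, -4.5, 9.1]
finger_gap: 0.0552
finger_force: 64.9
```

```bash
python3 -m handwheel '[[[0,1,0],0],[[0,2,0],0],[[0,2,0],0]]' | head -4
python3 -m handwheel '[[[-2,0,0],0],[[-4,0,0],0],[[-4,0,0],0]]'|head -4
python3 -m handwheel '[[[-2,0,0],0],[[-4,0,0],0],[[-4,0,0],0]]'|head -4
```

```text
clock: 6.2
tcp_pos: [0.5301, -0.0646, 0.04]
ee_rot: [-3.14, 0.002, 3.11]
contact_force: [-8.3, -21.8, 8.4]
clock: 6.45
tcp_pos: [0.5302, -0.0645, 0.0399]
ee_rot: [-3.141, -0.007, 3.11]
contact_force: [-30.3, -25.5, 24.0]
clock: 6.7
tcp_pos: [0.5335, -0.0647, 0.0399]
ee_rot: [-3.141, -0.008, 3.11]
contact_force: [-32.2, -27.3, 26.2]
```

```bash
python3 -m handwheel '[[[0,-1.5,-1],0],[[0,-1.5,-1],0]]' | head -4
python3 -m handwheel '[[[-1.5,0,0],0],[[-3,0,0],0],[[-3,0,0],0]]'|head -4
```

```text
clock: 6.87
tcp_pos: [0.5371, -0.0651, 0.0403]
ee_rot: [-3.141, -0.001, 3.111]
contact_force: [-4.9, -11.3, -0.7]
clock: 7.12
tcp_pos: [0.5375, -0.0651, 0.04]
ee_rot: [-3.142, -0.007, 3.111]
contact_force: [-20.7, -14.9, 10.1]
```

```bash
python3 -m handwheel '[[[-1,0,0],0],[[-2,0,0],0],[[-2,0,0],0],[[-2,0,0],0]]'|head -4
python3 - <<'E'
from h import *
a=r.snapshot("side");b=r.snapshot("scene")
ca=cv2.resize(a[140:300,225:405],(720,640)[::1],interpolation=cv2.INTER_CUBIC)
save('s2.png',np.hstack([cv2.resize(a[140:300,235:385],(400,427)),cv2.resize(b[160:310,180:330],(400,427))]))
for c in("side","scene"):
  print([(np.round(x["bbox"]).tolist(),round(x["p"],2)) for x in r.spot_in("cell_mid",c)][:4])
E
```

```text
clock: 7.45
tcp_pos: [0.5375, -0.065, 0.0399]
ee_rot: [3.141, -0.011, 3.112]
contact_force: [-30.7, -16.5, 16.0]
[([217.0, 198.0, 61.0, 34.0], 0.7), ([225.0, 310.0, 70.0, 43.0], 0.66), ([323.0, 242.0, 65.0, 36.0], 0.65)]
[([374.0, 231.0, 32.0, 55.0], 0.78), ([244.0, 250.0, 36.0, 28.0], 0.74)]
```

View pics/s2.png

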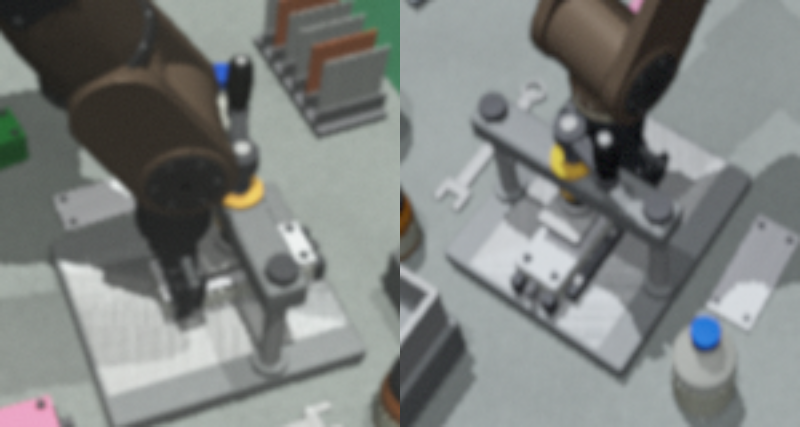

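The crop shows the cell's far end up against the lugs with the barbs between them, and its side against the stop.

```bash
python3 -m handwheel '[[[0,-1,-0.5],0],[[0,-1,-0.5],0]]' | head -4
python3 -m handwheel '[[[-1,0,0],0],[[-1,0,0],0]]'|head -4
python3 -m handwheel '[[[4,0,0],0],[[6,0,0],0],[[6,0,0],0]]'|head -4
```

```text
clock: 7.82
tcp_pos: [0.5375, -0.0651, 0.0399]
ee_rot: [3.14, -0.011, 3.112]
contact_force: [-27.8, -7.0, 10.4]
clock: 7.98
tcp_pos: [0.5375, -0.0651, 0.0399]
ee_rot: [3.14, -0.014, 3.113]
contact_force: [-33.6, -9.8, 13.5]
clock: 8.23
tcp_pos: [0.5374, -0.0652, 0.0403]
ee_rot: [3.141, -0.0, 3.112]
contact_force: [-0.9, -2.9, -5.6]
```

```bash
python3 -m handwheel '[[[0,0,0],0],[[0,0,0],0],[[0,0,0],0],[[15,0,0],0],[[35,0,0],0],[[35,0,-40],0],[[35,0,-80],0],[[35,0,-80],0],[[35,0,-80],0],[[35,0,-80],0]]' 80 | head -5
python3 - <<'E'
from h import *
a=r.snapshot("wrist");save('w4.png',a,1.4);s=r.read_state();print(s["tcp_pos"],s["ee_rot"])
K,T=cal("wrist");np.savez('w4.npz',K=K,T=T)
E
```

```text
clock: 9.07
tcp_pos: [0.5026, -0.064, 0.1204]
ee_rot: [-3.142, 0.001, 3.112]
contact_force: [-0.7, 0.3, -0.3]
finger_gap: 0.0799
[ 0.50233593 -0.06398583  0.11974456] [ 3.14134053e+00 -5.53378926e-04  3.11174298e+00]
```

View pics/w4.png

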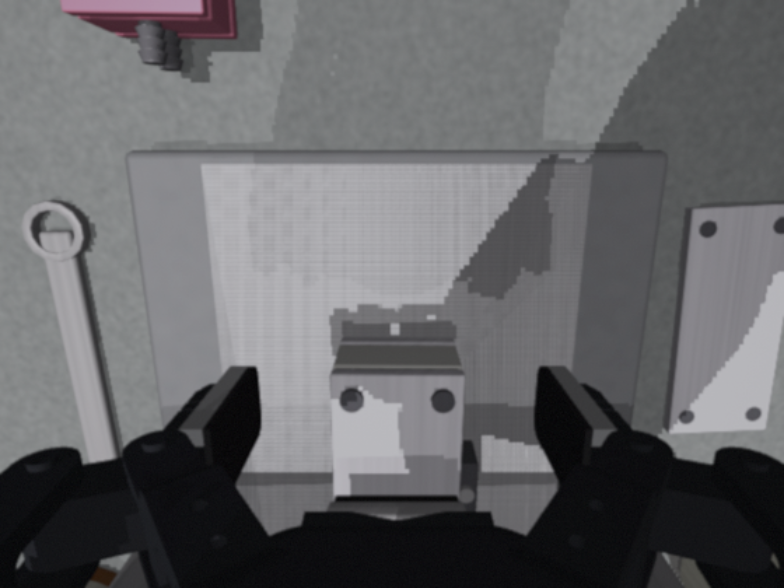

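The wrist view shows the cell, columns 331 to 463 in a bed spanning 202 to 590, square and flush with the side stop at (468,460). It is home.

```bash
python3 -m handwheel '[[[0,0,-42],0],[[0,0,-84],0],[[0,0,-125],0],[[-27,45,-166],0],[[-27,45,-300],0],[[-27,45,-300],0],[[-27,45,-300],0],[[-27,45,-300],0],[[-27,45,-300],0],[[-27,45,-300],0]]' 60 | head -4
python3 - <<'E'
from h import *
a=r.snapshot("wrist");save('w5.png',a,1.4);s=r.read_state();print(s["tcp_pos"],s["ee_rot"])
K,T=cal("wrist");np.savez('w5.npz',K=K,T=T)
for t in("handle_mid","crank"): print(t,[(np.round(x["bbox"]).tolist(),round(x["p"],2)) for x in r.spot_in(t,"wrist")][:3])
E
```

```text
clock: 9.95
tcp_pos: [0.5313, -0.0198, 0.4199]
ee_rot: [3.142, 0.0, 3.112]
contact_force: [-0.8, 0.4, -0.5]
[ 0.53089729 -0.01992265  0.41864661] [ 3.14118175e+00 -2.28817482e-03  3.11182800e+00]
handle_mid [([300.0, 303.0, 32.0, 50.0], 0.72), ([243.0, 210.0, 220.0, 237.0], 0.6), ([372.0, 151.0, 40.0, 82.0], 0.37)]
crank [([267.0, 284.0, 100.0, 85.0], 0.89)]
```

View pics/w5.png

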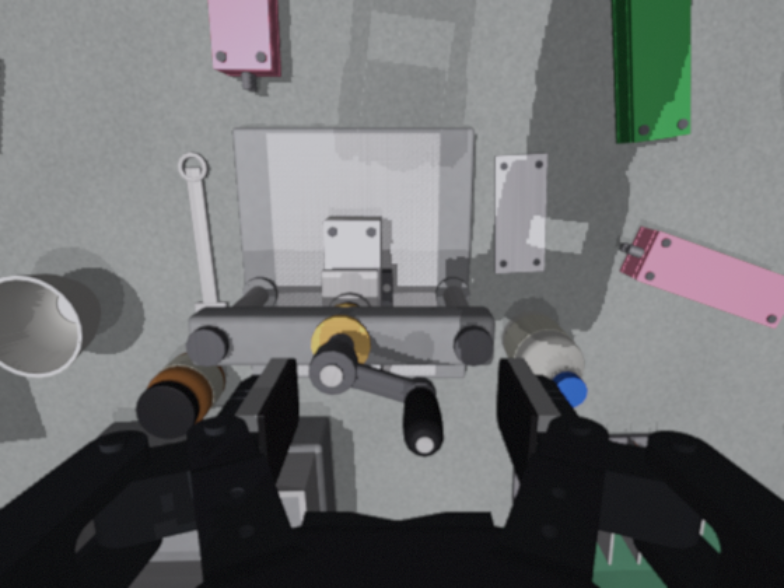

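The handle top shows at (425,444), its base near (421,388), the hub top at (331,374), and the pillar tops at (208,345) and (474,345).

```bash
python3 - <<'E'
from h import *
w=np.load('w5.npz')
def line(c,u):
  if c=="wrist": K,T=w['K'],w['T']
  else: K,T=cal(c)
  d=T[:3,:3]@np.linalg.solve(K,[u[0]/1.4,u[1]/1.4,1]);return T[:3,3],d/np.linalg.norm(d)
def tri(*cs):
  A=[];b=[]
  for c,u in cs:
    o,d=line(c,u);P=np.eye(3)-np.outer(d,d);A.append(P);b.append(P@o)
  A=np.vstack(A);b=np.hstack(b);x=np.linalg.lstsq(A,b,rcond=None)[0];return x.round(4),(np.linalg.norm(A@x-b)*1000).round(1)
print("handle",tri(("scene",(359,291)),("side",(455,229)),("wrist",(425,444))))
print("hub",tri(("scene",(341,285)),("side",(456,273)),("wrist",(331,374))))
print("pilR",tri(("scene",(301,277)),("side",(478,336)),("wrist",(208,345))))
print("pilL",tri(("scene",(388,327)),("side",(434,257)),("wrist",(474,345))))
for z in(.29,.3,.31): print("handle",z,ray("wrist",np.array([425,444])/1.4,z).round(4))
for z in(.24,.25,.26): print("hub",z,ray("wrist",np.array([331,374])/1.4,z).round(4))
print(ray("wrist",np.array([421,388])/1.4,.245).round(4))
E
```

```text
handle (array([ 0.628 , -0.0077,  0.2995]), np.float64(3.3))
hub (array([ 0.6065, -0.0668,  0.2474]), np.float64(3.3))
pilR (array([ 0.6045, -0.1722,  0.1911]), np.float64(4.5))
pilL (array([0.6098, 0.0396, 0.1887]), np.float64(2.5))
handle 0.29 [ 0.6333 -0.0058  0.29  ]
handle 0.3 [ 0.627  -0.0063  0.3   ]
handle 0.31 [ 0.6208 -0.0068  0.31  ]
hub 0.24 [ 0.6072 -0.0684  0.24  ]
hub 0.25 [ 0.6028 -0.0668  0.25  ]
hub 0.26 [ 0.5983 -0.0652  0.26  ]
[ 0.6175 -0.0058  0.245 ]
```

```bash
python3 - <<'E'
from h import *
a=np.radians(-1.7);R=np.array([[np.cos(a),-np.sin(a)],[np.sin(a),np.cos(a)]]);S=np.array([.607,-.067])
for f in('w4','w5'):
  w=np.load(f+'.npz');K,T=w['K'],w['T']
  def pj(x,y,z):
    p=np.r_[S+R@[x,y],z];q=K@(T[:3,:3].T@(p-T[:3,3]));return (q[:2]/q[2]*1.4).round(0)
  print(f,"cell near top",pj(-.085,-.028,.075),pj(-.085,.028,.075),"stop",pj(-.028,.028,.052))
  for z in(.0822,.0902,.0982,.1062): print(z,pj(-.04,-.025,z),pj(-.04,.025,z))
for c,ofs in(("scene",(180,160,400/150,427/150)),("side",(235,140,400/150,427/160))):
  for z in(.0822,.0902): print(c,z,[((proj(c,np.r_[S+R@[x,y],z])-ofs[:2])*ofs[2:]).round(0).tolist() for x,y in((.04,-.025),(.04,.025),(-.04,-.025))])
im=cv2.imread('pics/w5.png');cv2.imwrite('pics/w5c.png',cv2.resize(im[200:320,300:420],None,fx=5,fy=5,interpolation=cv2.INTER_CUBIC))
E
```

```text
w4 cell near top [329. 378.] [466. 377.] stop [455. 466.]
0.0822 [338. 484.] [457. 484.]
0.0902 [335. 496.] [459. 496.]
0.0982 [333. 510.] [462. 510.]
0.1062 [330. 525.] [465. 524.]
w5 cell near top [322. 222.] [379. 222.] stop [381. 274.]
0.0822 [326. 269.] [377. 269.]
0.0902 [325. 271.] [376. 271.]
0.0982 [324. 273.] [376. 272.]
0.1062 [322. 274.] [376. 274.]
scene 0.0822 [[140.0, 228.0], [176.0, 252.0], [182.0, 174.0]]
scene 0.0902 [[139.0, 225.0], [176.0, 248.0], [182.0, 170.0]]
side 0.0822 [[275.0, 262.0], [257.0, 227.0], [204.0, 282.0]]
side 0.0902 [[276.0, 257.0], [257.0, 222.0], [205.0, 277.0]]
```

View pics/w5c.png

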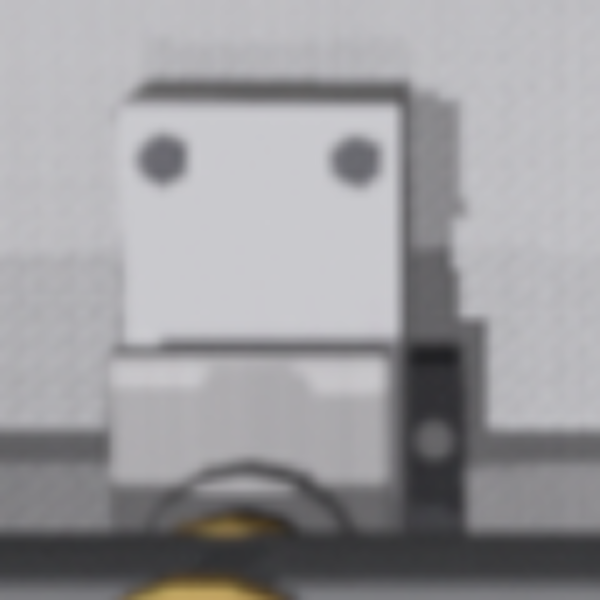

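```bash
python3 -m handwheel '[[[-40,16,0],0],[[-80,16,0],0],[[-97,16,0],0],[[-97,16,40],0],[[-97,16,80],0],[[-97,16,120],0],[[-97,16,160],0],[[-97,16,160],0],[[-97,16,160],0]]' 60 | head -5
python3 -m handwheel '[[[0,0,0],0],[[0,0,0],0],[[0,0,0],0],[[0,0,0],0]]' 10
```

```text
clock: 10.85
tcp_pos: [0.6277, -0.007, 0.2586]
ee_rot: [3.141, -0.005, 3.111]
contact_force: [0.5, -0.3, 0.4]
finger_gap: 0.0599
clock: 11.18
tcp_pos: [0.6291, -0.0067, 0.2629]
ee_rot: [3.141, 0.004, 3.112]
contact_force: [0.7, 1.8, 6.7]
finger_gap: 0.0248
finger_force: 58.7
```

```bash
python3 -m handwheel '[[[-20,-10.5,0.4],0],[[-35.2,-27.1,0.9],0],[[-43.8,-48,1.3],0],[[-44.8,-70.6,1.8],0],[[-44.8,-70.6,1.8],0]]'

```

```text
clock: 11.6
tcp_pos: [0.6701, -0.0821, 0.261]
ee_rot: [-3.141, -0.0, 3.11]
contact_force: [-6.6, -0.8, 8.1]
finger_gap: 0.0249
finger_force: 61.8
```

```bash
python3 -m handwheel '[[[6.8,-21.5,0.4],0],[[20.6,-39.4,0.9],0],[[39.7,-51.5,1.3],0],[[61.7,-56.3,1.8],0],[[84.1,-53.4,2.2],0],[[84.1,-53.4,2.2],0],[[84.1,-53.4,2.2],0],[[84.1,-53.4,2.2],0]]'

```

```text
clock: 12.27
tcp_pos: [0.5856, -0.1293, 0.2589]
ee_rot: [-3.141, 0.004, 3.112]
contact_force: [0.3, 3.5, 8.4]
finger_gap: 0.0245
finger_force: 61.7
```

```bash
python3 -m handwheel '[[[20,10.5,0.5],0],[[35.2,27.1,1],0],[[43.8,48,1.4],0],[[44.8,70.6,1.9],0],[[37.9,92.1,2.4],0],[[24.2,110,2.9],0],[[5.1,122.1,3.3],0],[[-16.9,126.9,3.8],0],[[-39.3,123.9,4.2],0],[[-39.3,123.9,4.2],0]]' | head -5
python3 -m handwheel '[[[-20,-10.5,0.5],0],[[-35.2,-27.1,1],0],[[-43.8,-48,1.4],0],[[-44.8,-70.6,1.9],0],[[-37.9,-92.1,2.4],0],[[-24.2,-110,2.9],0],[[-5.1,-122.1,3.3],0],[[16.9,-126.9,3.8],0],[[39.3,-123.9,4.2],0],[[39.3,-123.9,4.2],0]]' 
python3 -m handwheel '[[[0,0,0],0],[[0,0,0],0]]' 
python3 - <<'E'
from h import *
a=r.snapshot("wrist");s=r.read_state();print(s["tcp_pos"],s["contact_force"])
b=r.snapshot("scene");save('s3.png',np.hstack([cv2.resize(a,(400,300)),cv2.resize(b[150:320,170:345],(400,300))]))
E
```

```text
clock: 13.1
tcp_pos: [0.6322, -0.0079, 0.2547]
ee_rot: [-3.14, 0.007, 3.112]
contact_force: [2.7, 0.8, 13.7]
finger_gap: 0.0248
clock: 13.93
tcp_pos: [0.5835, -0.1285, 0.2509]
ee_rot: [3.141, 0.004, 3.111]
contact_force: [0.1, 4.4, 5.1]
finger_gap: 0.0244
finger_force: 62.2
clock: 14.1
tcp_pos: [0.5859, -0.1293, 0.2508]
ee_rot: [-3.141, 0.005, 3.112]
contact_force: [-0.5, 4.5, 11.4]
finger_gap: 0.0247
finger_force: 62.7
[ 0.58607254 -0.1293931   0.25084331] [-0.9718495   4.27809287 12.5580139 ]
```

View pics/s3.png

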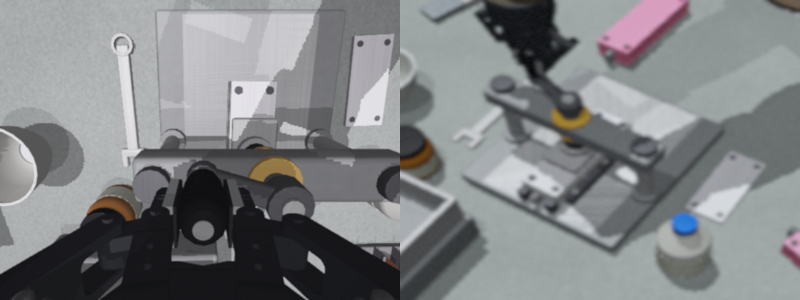

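The wrist half shows the handle gripped between the fingers. The scene half shows the cell still against the lugs, with the bystanders where they were.

```bash
python3 -m handwheel '[[[20,10.5,0.5],0],[[35.2,27.1,1],0],[[43.8,48,1.4],0],[[44.8,70.6,1.9],0],[[37.9,92.1,2.4],0],[[24.2,110,2.9],0],[[5.1,122.1,3.3],0],[[-16.9,126.9,3.8],0],[[-39.3,123.9,4.2],0],[[-39.3,123.9,4.2],0]]' | head -5
python3 -m handwheel '[[[-18.2,-9.1,0.4],0],[[-32.7,-23.4,0.8],0],[[-42,-41.4,1.2],0],[[-42,-41.4,1.2],0],[[-42,-41.4,1.2],0],[[-42,-41.4,1.2],0]]'
python3 - <<'E'
from h import *
a=np.radians(-1.7);t=r.read_state()["tcp_pos"]
for S in((.607,-.067),(.6074,-.068),(.606,-.066)):
  d=t[:2]-S;print(np.linalg.norm(d),2*np.pi*2+(np.radians(178.3)-np.arctan2(d[1],d[0])))
E
```

```text
clock: 15.03
tcp_pos: [0.6324, -0.008, 0.2467]
ee_rot: [-3.14, 0.007, 3.112]
contact_force: [1.8, 0.4, 15.9]
finger_gap: 0.0246
clock: 15.53
tcp_pos: [0.6695, -0.0507, 0.2456]
ee_rot: [-3.14, 0.004, 3.111]
contact_force: [-4.5, -1.2, 11.8]
finger_gap: 0.0248
finger_force: 63.4
0.06459111713294698 15.423220036511493
0.06446523172791947 15.406643346100745
0.06531784018831946 15.441898419037539
```

```bash
python3 -m handwheel '[[[0,0,0],0],[[0,0,0],0],[[0,0,0],0],[[0,0,-40],0],[[0,0,-80],0],[[0,0,-120],0],[[60,-25,-160],0],[[100,-25,-180],0],[[100,-25,-180],0],[[100,-25,-180],0]]' 55 | head -4
python3 -m handwheel '[[[0,0,0],0],[[0,0,0],0],[[0,0,0],0]]' | head -2
python3 - <<'E'
from h import *
a=r.snapshot("wrist");b=r.snapshot("scene");s=r.read_state();print(s["tcp_pos"],s["contact_force"])
K,T=cal("wrist");np.savez('w6.npz',K=K,T=T)
save('w6.png',np.hstack([cv2.resize(a,(480,360)),cv2.resize(b[170:300,190:320],(320,360))]))
E
```

```text
clock: 16.37
tcp_pos: [0.5649, -0.0719, 0.4277]
ee_rot: [-3.14, 0.006, 3.111]
contact_force: [-0.5, -0.4, 0.7]
clock: 16.62
tcp_pos: [0.5689, -0.0715, 0.4214]
[ 0.56897448 -0.07146598  0.42121819] [-0.01407776 -0.17205537  0.13304062]
```

View pics/w6.png

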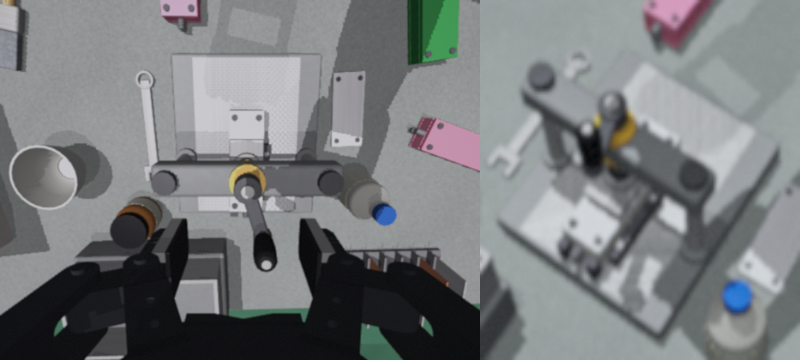

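The handle top is at (265,265) and the hub top at (246,191) in the wrist half. The foot is down on the cell, the cell is still home, and the fingers are clear.

```bash
python3 - <<'E'
from h import *
k=560/480
h=ray("wrist",np.array([265,266])*k,.2825);c=ray("wrist",np.array([247,190])*k,.23);d=h-c
print(h,c)
for S in (c[:2],np.array([.607,-.067])):
  d=h[:2]-S;print(np.linalg.norm(d),4*np.pi+np.radians(178.3)-np.arctan2(d[1],d[0]))
E
```

```text
[ 0.67178128 -0.05164712  0.2825    ] [ 0.60490013 -0.06778396  0.23      ]
0.06880033148066449 15.44154122890056
0.06657570620867981 15.44559032515618
```

```bash
python3 -c "
from station import r
print(r.finish_job())"
```

```text
the job is handed in; nothing more can be done
None
```

The job is handed in: the cell sits square against the side stop and both end lugs, the crank is at about 15.4 rad (roughly a quarter turn past contact), the gripper has let go, and no bystander was touched. The foot's pressing force was not measured directly, and the whole turns rest on a camera estimate of the foot's starting height.

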